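# Open the dosing-pump enclosure in the laundry room

## Task

Open the dosing-pump enclosure for service: turn both captive thumbscrews on its blue cover anticlockwise until each comes to its stop, then lift the cover off and set it down gently, flat and the right way up, in the middle of the black rubber mat and lengthwise along it. Do not force the cover while a screw still holds it, and leave everything else on the table where it is.

Things in the scene. Friction and masses are not known exactly. Their poses are not given: they have to be found in the camera images.
- enclosure: white sheet-metal dosing-pump enclosure, an open-topped box 197 mm long (its x) by 127 mm wide (its y) by 70 mm high, screwed down to the table with a foot at each end that reaches to 122 mm from the middle. Origin: centre of its underside on the table; z up
- cover: blue cover, 210 mm (its x) by 140 mm (its y): a plate whose top is 25 mm above the origin, with a 20 mm skirt all round that slips over the enclosure with 3.5 mm play. Origin: centre of the skirt's lower edge, 50 mm above the table when on the enclosure; z up. 0.5 to 0.7 kg. With both screws loose it lifts straight up, keeping its screws, which end inside the skirt; it stands flat on its skirt
- handle (a point): the top centre of the cover's steel lifting handle, over the middle of the cover and 32 mm above its plate. The handle is a bridge 80 mm long along the cover's y and 12 mm thick along its x; its grip bar takes up the top 14 mm
- screw_a (a point): top centre of a captive thumbscrew, 66 mm from the middle of the cover to its +x end (does not turn with the knob). Six-sided black knob, 40 mm over flats, 46 over corners; its top is 34 mm, its underside 6 mm above the plate; 0.1 N m to turn. Loosens anticlockwise from above, by an unseen 1.6 to 3.0 rad, to a firm stop; only there (within 0.1 rad) does its cam let the cover go. Does not rise
- screw_b (a point): top centre of a captive thumbscrew, 66 mm from the middle of the cover to its -x end (does not turn with the knob). Same kind of knob as the first, with its own hidden start
- mat: black rubber mat fixed on the table, 270 mm long (its x) by 200 mm wide (its y), 4 mm thick. Origin: centre of its underside; z up
- detergent: blue detergent bottle with a white cap, 72 mm across, 190 mm tall, not to be disturbed. Origin: centre of its underside
- softener_jar: clear jar with a yellow lid, 70 mm across, 110 mm tall, not to be disturbed. Origin: centre of its underside
- mug: blue mug, 80 mm across, 90 mm tall, not to be disturbed. Origin: centre of its underside
- brush: hand brush with a wooden handle, 200 mm long, lying on the table, not to be disturbed. Origin: middle of its length, on its underside
- screwdriver: screwdriver with a yellow handle, 200 mm long, lying on the table, not to be disturbed. Origin: middle of its length, on its underside
- pump_roller: grey stepped pump roller, 60 mm across, 40 mm tall, not to be disturbed. Origin: centre of its underside
- peg_tray: open wooden peg tray, 120 x 90 x 45 mm, not to be disturbed. Origin: centre of its underside

How it is judged (in metres and radians):
On the way:
1. the cover is lifted free, its lower edge at least 30 mm above the enclosure's rim (z of cover in the frame of enclosure above 0.1 m), for 0.1 s.
At the end, for the whole second after the job is handed in: the cover stands flat on the mat on its skirt, right way up (within 3 degrees), its middle within 40 mm of the mat's middle, its length within 15 degrees of the mat's, released and at rest (horizontal distance between cover and mat below 0.04 m and angle between the x axis of cover and the x axis of mat, either way round below 0.26 rad and angle between cover's own z axis and vertical below 0.06 rad and z of cover in the frame of mat between 0 and 0.009 m and linear speed of cover below 0.02 m/s); the robot touches nothing.
It fails at once if the cover is forced: more than 90 N between the cover and the enclosure (contact force between cover and enclosure above 90 N).
It fails at once if the cover is dropped or pushed hard on the mat: more than 100 N between them (contact force between cover and mat above 100 N).
It fails at once if something else on the table is disturbed (moved more than 25 mm) (distance of any of detergent, softener_jar, mug, brush, screwdriver, pump_roller, peg_tray from where it was at the start of the episode above 0.025 m).
It also fails if it takes over 72 s, if anything falls off the work surface, if the arm or the gripper's body presses on something with over 40 N, if the wrist force passes 120 N, or if a joint passes its speed limit or range.

## Robot

A 7-joint arm with a two-finger parallel gripper is mounted at the origin on the work surface. World frame = base frame: x ahead of the robot, y to its left, z up, the work surface at z = 0. Lengths are in mm, angles in rad, forces in N, time in s.
With the tool pointing down it reaches from about 400 to 900 mm from the base axis. Payload 5.6 kg.
Tool frame: the origin (TCP) lies midway between the tips of the shut fingers; the grasp point (between the pads) lies 19 mm behind it; z points along the fingers, y is the line along which they close (so a half turn about z gives the same grasp; the last joint's range is limited). The gripper opens to 92 mm and grips with 3 to 60 N. Pads are 20 mm wide; open, the fingers measure 128 mm over their backs; the gripper's body (75 mm by 189 mm) begins 69 mm behind the grasp point.
Start: joints at [1.276, 0.468, -0.012, 1.603, 0.006, 1.071, -0.056], TCP at [161.903, -629.521, 214.592] pointing down, gripper open.
Joint ranges: [-2.53, 2.53], [-0.31, 2.02], [-1.57, 1.55], [0.28, 2.44], [-1.29, 4.43], [0.15, 1.84], [-2.92, 2.92]. Speed limits (rad/s): [2.57, 2.57, 3.14, 3.14, 3.14, 3.14, 3.14].

## Interface

Orientations are given as a rotation vector (axis times angle).
In Python, from cell import robot, grip, kin, viewer gives the robot as it stands. Calls block until the motion is done:
- robot.movep(position, orientation): joint-space move of the TCP to a pose.
- robot.servo_line(position, feed=150, rotation=None): straight line of the TCP; rotation=None keeps the orientation; feed is the mean speed in mm/s.
- robot.goto_joints(angles): joint-space move.
- grip(opening, newtons=None): opening from 0.0 (shut) to 1.0 (fully open); newtons is the grip in N (None keeps the last); returns when the fingers have stopped.
- robot.hold(seconds).
- kin.ik(position, orientation): joint angles nearest the present ones, or None.
- robot.observe(): the state.
- viewer.read_camera(name): name is "side" or "top"; returns the picture (480x640x3 uint8, red, green, blue); there is no depth.
- viewer.camera_info(name): a dict with "camera_matrix" (3x3 intrinsics, pixels), "k1" (the pictures are not rectified: a ray, as slopes to the right and down, at radius r is drawn at 1 + k1 r^2 times it, then the intrinsics apply), "R" (3x3) and "t" (3): a world point X has camera coordinates R X + t. Camera axes: x right, y down, z forward; pixel columns grow to the right and rows downward; lengths in mm; the calibration is good to about 2 mm. A picture is of the moment at which its call begins. camera_info takes no time and is no camera call.
A pose or a line that the arm cannot do raises robot.IKError and nothing moves.
- robot.job_done(): hands the job in; it is judged then, once.
Trained networks look in the newest picture that a camera, given by its name, has taken for a name from the list of things; names that differ only in an ending like _2 or _b are one class to them, and where a whole thing is asked for, a point or a joint stands for the part that bears it (a point fixed in the world has none). Each returns a list of dicts, best first, with "confidence" (0 to 1); they miss things now and then, are a little off and sometimes report something else, mostly with a low value. They report only what shows in the picture. A call takes as long as a camera call.
- viewer.silhouettes(name, camera): "mask" (480x640 bool, what is visible of it).
- viewer.pinpoint(name, camera): "at" ([x, y, z] in mm, in the coordinates of the camera as it stood for that picture, good to about 4 mm: a listed point, or the origin of a listed thing).
The state is a dict: "t": time; "joints": joint angles; "joint_velocities": joint speeds; "joint_torque": joint torques, N m; "tcp_pos": TCP position; "tcp_rot": TCP orientation; "contact_force": force on the tool from outside, world axes, zero at the start; "wrist_torque": the same for the moment, N m; "grip_width": opening from 0.0 (shut) to 1.0 (fully open); "grip_force": force on a finger pad.
Only numpy, scipy, OpenCV 4.12 (cv2) and the standard library are available. Lean on these libraries where they do the work, as an engineer would, in place of code of your own. Each camera call takes 0.05 s, during which the arm holds its last target. There are 200 camera calls.

## Working session

There is one attempt and no reset: what is moved stays moved. The work goes in short steps, each a Python script; the robot and the scene stay as the last script left them, time stands still between calls to the robot, and variables do not carry over. Pictures are saved under pics/ and viewed, at most 10 in all, crops included, and the job is handed in when it is done.

```bash
mkdir -p pics; ls
cat > h.py <<'E'
import numpy as np, cv2
from scipy.spatial.transform import Rotation as Ro
from cell import robot, grip, kin, viewer
def world(cam,p):
    i=viewer.camera_info(cam); return np.array(i["R"]).T@(np.array(p)-np.array(i["t"]).ravel())
def proj(cam,X):
    i=viewer.camera_info(cam); c=np.array(i["R"])@np.array(X)+np.array(i["t"]).ravel()
    s=c[:2]/c[2]; s=s*(1+i["k1"]*(s@s)); K=np.array(i["camera_matrix"]); return K[:2,:2]@s+K[:2,2]
def down(yaw): # tool z down, tool y axis at angle yaw+90 from world x
    return (Ro.from_euler('z',yaw)*Ro.from_euler('x',np.pi)).as_rotvec()
E
python3 - <<'E'
from h import *
for c in ("top","side"):
    im=viewer.read_camera(c); cv2.imwrite(f"pics/{c}0.png",im[:,:,::-1])
    for n in ["enclosure","cover","handle","screw_a","mat","detergent","softener_jar","mug","brush","screwdriver","pump_roller","peg_tray"]:
        for d in viewer.pinpoint(n,c):
            if d["confidence"]>.3: 
                w=world(c,d["at"]); print(c,n,round(d["confidence"],2),w.round(),proj(c,w).round())
o=robot.observe(); print(o["t"],o["tcp_rot"],o["contact_force"],o["grip_width"])
E
```

```text
pics
top cover 0.66 [ 503. -172.   50.] [375. 258.]
top cover 0.56 [ 788. -139.   -1.] [362. 171.]
top handle 0.71 [ 502. -174.   48.] [376. 258.]
top handle 0.68 [ 503. -176.  106.] [379. 257.]
top handle 0.34 [ 417. -464.   -0.] [466. 286.]
top screw_a 0.65 [ 570. -170.  111.] [377. 235.]
top screw_a 0.59 [ 439. -175.  107.] [379. 279.]
top mat 0.58 [554. 194.   2.] [259. 242.]
top detergent 0.97 [445. 493.   0.] [165. 276.]
top softener_jar 0.66 [ 789. -139.    1.] [362. 170.]
top mug 0.74 [765.  12.  -1.] [316. 177.]
top brush 0.77 [662. 488.   3.] [168. 208.]
top screwdriver 0.56 [ 596. -444.   -7.] [457. 230.]
top screwdriver 0.45 [ 438. -175.  109.] [378. 279.]
top screwdriver 0.42 [ 572. -166.  110.] [375. 234.]
top pump_roller 0.76 [776. 181.  -2.] [264. 174.]
top pump_roller 0.58 [556. 192.  -1.] [259. 242.]
top peg_tray 0.85 [ 418. -460.   -3.] [464. 286.]
top peg_tray 0.49 [660. 490.  -1.] [168. 209.]
side enclosure 0.64 [ 504. -172.   -2.] [361. 254.]
side cover 0.63 [ 506. -171.   48.] [362. 239.]
side handle 0.57 [779. 182.   1.] [209. 305.]
side handle 0.56 [ 503. -173.  104.] [364. 221.]
side screw_a 0.89 [ 568. -171.  113.] [341. 214.]
side screw_a 0.87 [ 439. -180.  112.] [388. 222.]
side mat 0.85 [560. 194.  -0.] [289. 333.]
side detergent 0.79 [449. 487.   0.] [277. 450.]
side softener_jar 0.87 [ 793. -143.    1.] [264. 237.]
side mug 0.9 [763.  12.  -2.] [248. 269.]
side brush 0.97 [661. 487.   0.] [180. 413.]
side screwdriver 0.69 [ 595. -447.   -1.] [361. 202.]
side pump_roller 0.56 [778. 182.   0.] [210. 306.]
side peg_tray 0.61 [ 419. -459.   -1.] [415. 211.]
1.3 [ 3.11668785e+00  3.94417257e-01 -1.04752682e-04] [-0.97694502  0.17654016 -0.01629763] 1.0008030276514956
```

Run:
```python
from h import *
t=cv2.imread("pics/top0.png")
cv2.imwrite("pics/topc.png",cv2.resize(t[200:320,320:440],None,fx=5,fy=5,interpolation=cv2.INTER_CUBIC))
viewer.read_camera("top")
d=[x for x in viewer.silhouettes("mat","top")][:2]
for x in d:
    m=x["mask"]; p=np.argwhere(m)[:,::-1].astype(np.float32); print(x["confidence"],len(p),cv2.boxPoints(cv2.minAreaRect(p)).round().tolist())
for a in (0,):
    for sx in(-1,1):
        for sy in(-1,1): print(proj("top",[556+sx*135,194+sy*100,4]).round(), proj("top",[556+sx*100,194+sy*135,4]).round())
i=viewer.camera_info("top"); print(np.round(i["R"],2),i["t"],np.round(i["camera_matrix"]),i["k1"])
```

```text
0.61 5186 [[221.0, 279.0], [233.0, 195.0], [295.0, 204.0], [283.0, 288.0]]
[290. 284.] [301. 273.]
[227. 284.] [216. 273.]
[290. 200.] [301. 211.]
[228. 200.] [217. 210.]
[[ 0.   -1.   -0.01]
 [-1.   -0.   -0.09]
 [ 0.09  0.01 -1.  ]] [   2.97220214  582.45334783 1495.50963494] [[484.   0. 318.]
 [  0. 484. 233.]
 [  0.   0.   1.]] -0.02158752127053955
```

View pics/top0.png

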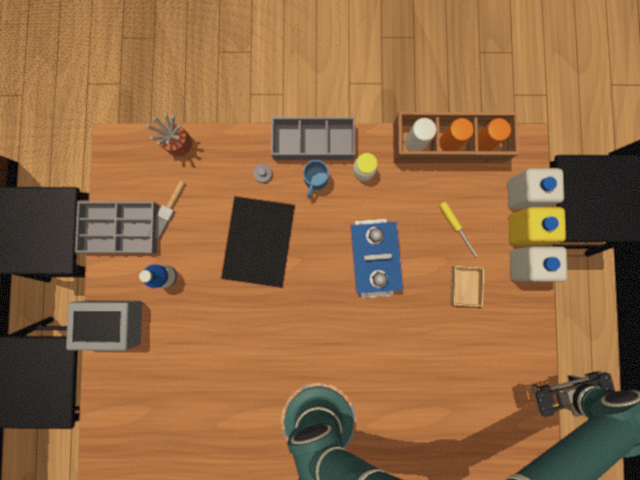

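View pics/side0.png

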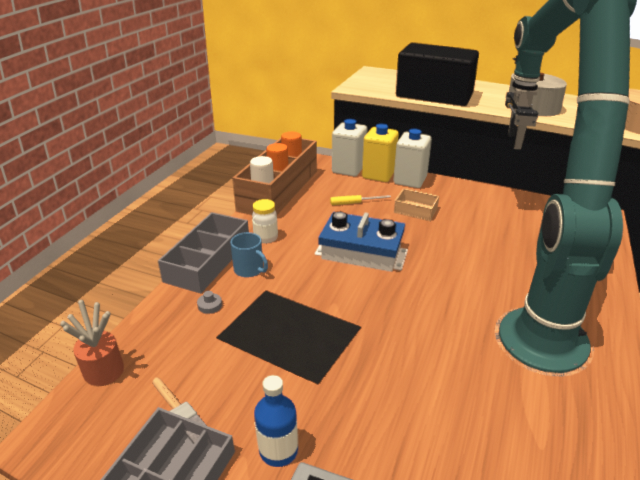

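```bash
sleep 1
```

```text
(no output)
```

View pics/topc.png

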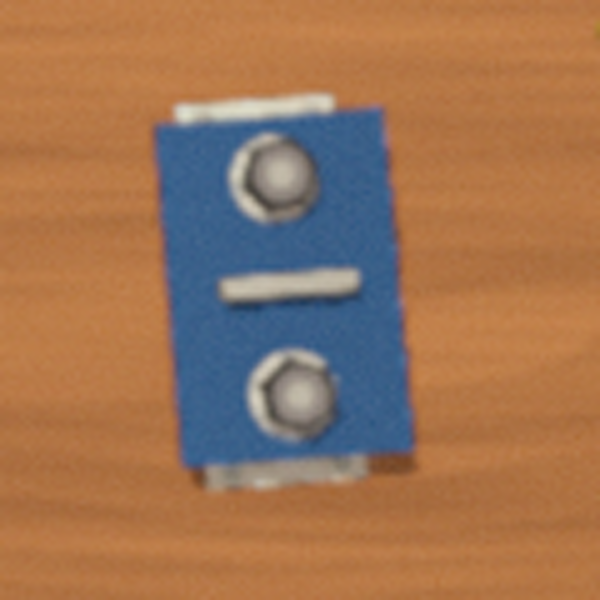

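The top view shows the cover lying nearly along world x at about (377, 257), with the knobs at (375, 235) and (379, 279). The mat is at (258, 241) and slightly turned. The side view agrees with this. Next I'll refine the yaw and knob phase.

```bash
cat >> h.py <<'E'
def back(cam,uv,z):
    i=viewer.camera_info(cam); K=np.array(i["camera_matrix"]); k=i["k1"]
    s=cv2.undistortPoints(np.array([[uv]],float),K,np.array([k,0,0,0,0.])).ravel()
    R=np.array(i["R"]); c=-R.T@np.array(i["t"]).ravel(); d=R.T@np.array([s[0],s[1],1]); return c+d*(z-c[2])/d[2]
E
python3 - <<'E'
from h import *
P=[np.array(p)/5+[319.6,199.6] for p in [(157,127),(383,108),(412,452),(185,465)]]
W=np.array([back("top",p,75)[:2] for p in P]); print("cover corners",W.round(),W.mean(0))
for a,b in((3,0),(2,1)): print("yaw",np.arctan2(*(W[a-0] *0+W[b]-W[a])[::-1]))
for a,b in((0,1),(3,2)): print("yaw-y",np.arctan2(*(W[a]-W[b])[::-1])-np.pi/2)
M=np.array([back("top",p,4)[:2] for p in [[221,279],[233,195],[295,204],[283,288]]]);print("mat",M.mean(0),[np.arctan2(*(M[b]-M[a])[::-1]) for a,b in((0,1),(3,2))])
# averaged frames, knob crops
fr=np.mean([viewer.read_camera("top").astype(float) for _ in range(6)],0)
out=[]
for X in ([569,-169,109],[438,-179,109]):
    u=proj("top",X); A=np.float32([[22,0,200-22*u[0]],[0,22,200-22*u[1]]])
    out.append(cv2.warpAffine(fr.astype(np.uint8),A,(400,400),flags=cv2.INTER_CUBIC))
o=np.clip(np.hstack(out).astype(float)*1.3,0,255); cv2.imwrite("pics/knobs.png",o[:,:,::-1])
# joint 7 info
for yaw in np.arange(-3,3.2,.5):
    q=[kin.ik([x,y,120],down(yaw)) for x,y in((569,-169),(438,-179))]; print(round(yaw,2),[None if k is None else np.round(k,2).tolist() for k in q])
E
```

```text
cover corners [[ 602.  -97.]
 [ 614. -235.]
 [ 406. -250.]
 [ 397. -113.]] [ 504.85568874 -173.38852907]
yaw 0.07913867717825172
yaw 0.07239101819519533
yaw-y 0.08656743782204401
yaw-y 0.05926253334756315
mat [557.18125668 195.95981954] [np.float64(-0.1224161372305568), np.float64(-0.13366869604464077)]
-3.0 [[0.76, 0.61, -0.72, 1.79, 0.49, 0.93, 1.55], [0.96, 0.43, -0.76, 2.07, 0.41, 0.8, 1.66]]
-2.5 [[1.08, 0.98, -1.33, 1.77, 1.01, 1.26, 1.68], [1.31, 0.76, -1.32, 2.05, 0.87, 1.06, 1.76]]
-2.0 [[1.08, 0.98, -1.33, 1.77, 1.01, 1.26, 2.18], [1.31, 0.76, -1.32, 2.05, 0.87, 1.06, 2.26]]
-1.5 [[0.17, 0.48, 0.08, 1.83, -0.05, 0.83, -2.8], [0.3, 0.31, 0.02, 2.11, -0.01, 0.73, -2.74]]
-1.0 [[0.26, 0.49, -0.04, 1.82, 0.02, 0.84, -2.36], [0.38, 0.31, -0.08, 2.1, 0.03, 0.73, -2.29]]
-0.5 [[0.33, 0.49, -0.12, 1.82, 0.08, 0.84, -1.9], [0.46, 0.32, -0.16, 2.1, 0.08, 0.73, -1.82]]
0.0 [[0.43, 0.5, -0.26, 1.81, 0.17, 0.85, -1.48], [0.56, 0.33, -0.28, 2.09, 0.13, 0.74, -1.38]]
0.5 [[0.52, 0.52, -0.38, 1.8, 0.25, 0.86, -1.04], [0.63, 0.34, -0.36, 2.09, 0.17, 0.75, -0.91]]
1.0 [[0.59, 0.54, -0.47, 1.8, 0.31, 0.88, -0.59], [0.69, 0.35, -0.44, 2.08, 0.21, 0.75, -0.45]]
1.5 [[0.66, 0.56, -0.56, 1.79, 0.37, 0.89, -0.15], [0.76, 0.36, -0.52, 2.08, 0.26, 0.76, 0.01]]
2.0 [[0.72, 0.59, -0.66, 1.79, 0.44, 0.92, 0.3], [0.82, 0.38, -0.6, 2.07, 0.3, 0.77, 0.47]]
2.5 [[0.72, 0.59, -0.66, 1.79, 0.44, 0.92, 0.8], [0.85, 0.39, -0.63, 2.07, 0.32, 0.78, 0.95]]
3.0 [[0.74, 0.6, -0.68, 1.79, 0.46, 0.92, 1.29], [0.92, 0.41, -0.72, 2.07, 0.38, 0.79, 1.4]][ WARN:0@5.583] global loadsave.cpp:1063 imwrite_ Unsupported depth image for selected encoder is fallbacked to CV_8U.
```

View pics/knobs.png

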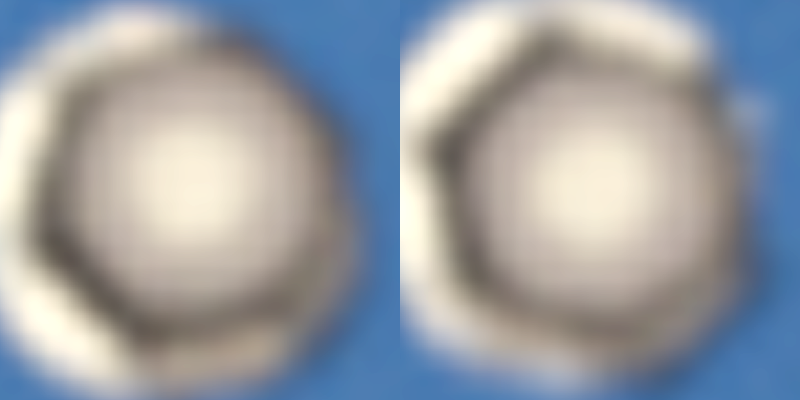

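Knob A's corners sit at about 46° (mod 60°) and knob B's at about 13°. That puts the tool yaw at -14° for A and +13° for B.

```bash
cat >> h.py <<'E'
C=np.array([504.2,-173.5]); YC=0.073; U=np.array([np.cos(YC),np.sin(YC)])
def st(tag=""):
    o=robot.observe(); print(tag,"t%.2f"%o["t"],np.round(o["tcp_pos"],1),"F",np.round(o["contact_force"],1),"T",np.round(o["wrist_torque"],2),"w%.1f"%(o["grip_width"]*92),"gf%.0f"%o["grip_force"],"j7 %.2f"%o["joints"][6]); return o
E
cat > grab.py <<'E'
import sys; from h import *
s,yaw=float(sys.argv[1]),float(sys.argv[2]); p=C+s*66*U
st(); grip(0.68,15); 
robot.movep([*p,190],down(yaw)); st("above")
robot.servo_line([*p,84],feed=120); st("down")
grip(0.3,15); o=st("closed15")
E
python3 grab.py 1 -0.244
```

```text
t1.70 [ 161.9 -629.5  214.6] F [-0.  -0.7  0.5] T [-0.02  0.    0.02] w91.9 gf0 j7 -0.06
above t4.50 [ 569.7 -169.9  190. ] F [-0.1 -0.1  0.1] T [0.03 0.06 0.  ] w63.0 gf0 j7 -1.67
down t5.53 [ 570.7 -168.8   84.7] F [0.5 0.5 0.3] T [ 0.07 -0.03  0.02] w62.4 gf0 j7 -1.71
closed15 t5.99 [ 570.2 -169.    84.5] F [-1.3 -0.   4.5] T [-0.17  0.21 -0.06] w40.2 gf15 j7 -1.71
```

```bash
cat > turn.py <<'E'
import sys; from h import *
s,yaw=float(sys.argv[1]),float(sys.argv[2]); p=C+s*66*U; grip(0.3,45); o=st("45N")
a=yaw; step=0.12
while a<yaw+3.2:
    a+=step; robot.servo_line([*p,84],rotation=down(a)); o=robot.observe(); tz=o["wrist_torque"][2]
    act=(Ro.from_rotvec(o["tcp_rot"])*Ro.from_euler('x',-np.pi)).as_euler('ZYX')[0]
    print("%.2f"%(a-yaw),"%.2f"%(act-yaw),"t%.2f"%o["t"],"Tz%.2f"%tz,np.round(o["contact_force"],0),"w%.1f"%(o["grip_width"]*92))
    if abs(tz)>0.6 or o["grip_width"]*92>43: break
st("end")
E
python3 turn.py 1 -0.244
```

```text
45N t6.21 [ 570.3 -169.1   84.5] F [-1.2 -0.8  5.3] T [-0.18  0.25 -0.06] w39.9 gf45 j7 -1.71
0.12 0.12 t6.47 Tz0.06 [-2. -2.  6.] w39.5
0.24 0.24 t6.74 Tz0.11 [-1. -1.  4.] w39.8
0.36 0.36 t7.01 Tz0.08 [-1. -3.  6.] w39.6
0.48 0.48 t7.28 Tz0.13 [-1. -4.  6.] w40.0
0.60 0.60 t7.54 Tz0.09 [-1. -4.  5.] w39.7
0.72 0.72 t7.81 Tz0.07 [-0. -5.  5.] w39.9
0.84 0.84 t8.07 Tz0.08 [-0. -6.  4.] w39.9
0.96 0.96 t8.34 Tz0.09 [-0. -6.  5.] w39.8
1.08 1.08 t8.61 Tz0.11 [ 1. -5.  6.] w39.8
1.20 1.19 t8.88 Tz0.08 [ 1. -4.  4.] w39.9
1.32 1.32 t9.14 Tz0.10 [ 2. -4.  4.] w39.6
1.44 1.44 t9.41 Tz0.09 [ 2. -5.  5.] w40.0
1.56 1.56 t9.68 Tz0.09 [ 3. -5.  4.] w39.6
1.68 1.68 t9.94 Tz0.04 [ 4. -5.  3.] w39.8
1.80 1.80 t10.21 Tz0.05 [ 5. -5.  3.] w39.7
1.92 1.92 t10.47 Tz0.10 [ 7. -5.  2.] w39.8
2.04 2.04 t10.74 Tz0.05 [ 7. -5.  1.] w39.8
2.16 2.16 t11.01 Tz0.11 [ 6. -5.  0.] w39.5
2.28 2.28 t11.28 Tz0.08 [ 6. -5.  1.] w39.6
2.40 2.39 t11.54 Tz-0.75 [ 5. -5.  3.] w39.9
end t11.54 [ 572.  -169.7   84.6] F [ 5.5 -4.9  3.4] T [-1.22 -1.23 -0.75] w39.9 gf45 j7 0.33
```

```bash
python3 - <<'E' && python3 grab.py -1 0.236
from h import *
grip(0.68,15); st("open"); p=C+66*U; robot.servo_line([*p,170],feed=250); st("up")
E
```

```text
open t12.06 [ 569.8 -168.3   83.8] F [-0.4  0.9 -0.4] T [-0.06 -0.14  0.02] w62.4 gf0 j7 0.34
up t12.55 [ 570.1 -168.9  170.7] F [-0.2  0.5 -0.8] T [-0.06 -0.09 -0.  ] w62.4 gf0 j7 0.41
 t12.55 [ 570.1 -168.9  170.7] F [-0.2  0.5 -0.8] T [-0.06 -0.09 -0.  ] w62.4 gf0 j7 0.41
above t14.17 [ 438.6 -178.1  189.9] F [-0.2  0.6  0.3] T [-0.05 -0.05  0.02] w62.3 gf0 j7 -1.16
down t15.20 [ 438.9 -178.4   84.5] F [0.9 0.1 0.1] T [0.03 0.05 0.03] w62.5 gf0 j7 -1.27
closed15 t15.66 [ 439.  -179.4   84.6] F [ 0.8 -3.5  2.7] T [-0.86 -0.12 -0.06] w39.6 gf15 j7 -1.27
```

```bash
python3 turn.py -1 0.236
```

```text
45N t15.88 [ 439.  -179.4   84.6] F [ 0.6 -5.8  5.9] T [-1.26 -0.06  0.  ] w39.6 gf45 j7 -1.27
0.12 0.12 t16.14 Tz0.02 [ 1. -5.  6.] w39.7
0.24 0.24 t16.41 Tz0.04 [ 0. -4.  5.] w39.5
0.36 0.36 t16.68 Tz0.14 [ 1. -6.  5.] w39.7
0.48 0.48 t16.94 Tz0.13 [ 0. -5.  5.] w39.6
0.60 0.60 t17.21 Tz0.14 [ 1. -5.  5.] w39.8
0.72 0.72 t17.48 Tz0.10 [ 0. -5.  5.] w39.4
0.84 0.84 t17.74 Tz0.09 [ 1. -6.  6.] w39.7
0.96 0.96 t18.01 Tz0.08 [ 1. -5.  6.] w40.0
1.08 1.08 t18.27 Tz0.13 [ 1. -5.  6.] w39.4
1.20 1.20 t18.54 Tz0.12 [ 2. -5.  6.] w39.8
1.32 1.32 t18.81 Tz0.08 [ 2. -6.  6.] w39.8
1.44 1.44 t19.07 Tz0.06 [ 1. -5.  6.] w39.9
1.56 1.56 t19.34 Tz0.14 [ 1. -5.  6.] w39.4
1.68 1.68 t19.61 Tz0.13 [ 2. -4.  6.] w39.8
1.80 1.80 t19.88 Tz0.07 [ 0. -3.  5.] w39.7
1.92 1.91 t20.14 Tz-1.68 [ 1. -3.  6.] w40.1
end t20.14 [ 439.1 -178.9   84.6] F [ 1.2 -3.1  5.9] T [-0.85 -0.32 -1.68] w40.1 gf46 j7 0.35
```

Run:
```python
from h import *
p=C-66*U; grip(0.68,15); robot.servo_line([*p,160],feed=250); grip(0.39,15); st("up")
y=YC+np.pi/2
robot.movep([*C,160],down(y)); st("above")
robot.servo_line([*C,81.5],feed=100); st("down")
grip(0.0,15); o=st("closed15")
if 8<o["grip_width"]*92<16:
    grip(0.0,55); st("55")
    for dz in (2,5,9):
        robot.servo_line([*C,81.5+dz],feed=25); o=st(dz)
        if abs(o["contact_force"][2])>25: print("HELD"); break
im=viewer.read_camera("side"); cv2.imwrite("pics/lift.png",cv2.resize(im[170:290,280:440,::-1],None,fx=4,fy=4))
```

```text
up t21.67 [ 438.4 -178.2  159.8] F [-0.8 -0.1  0.5] T [-0.01 -0.13 -0.01] w36.1 gf0 j7 0.48
above t22.23 [ 503.6 -173.   159.7] F [ 0.4  0.7 -0.8] T [-0.05 -0.13 -0.02] w35.8 gf0 j7 -0.03
down t23.16 [ 504.7 -173.5   82. ] F [ 0.3 -0.5  0.4] T [-0.05 -0.12 -0.02] w35.8 gf0 j7 -0.13
closed15 t23.64 [ 504.6 -173.6   81.9] F [ 0.9 -0.3  2.7] T [-0.18 -0.1   0.22] w11.8 gf15 j7 -0.13
55 t23.86 [ 504.6 -173.7   81.9] F [ 0.1 -0.7  3.8] T [-0.22 -0.13  0.31] w11.5 gf55 j7 -0.13
2 t24.11 [ 503.1 -173.3   82.6] F [ 0.  -0.7 -6.7] T [-0.01 -0.28 -0.01] w11.6 gf55 j7 -0.12
5 t24.38 [ 503.7 -173.5   86.3] F [-0.7 -0.2 -6.8] T [-0.02 -0.14 -0.03] w11.7 gf55 j7 -0.12
9 t24.68 [ 504.3 -173.5   90.7] F [-0.5  0.4 -6.5] T [-0.06 -0.07 -0.02] w11.6 gf55 j7 -0.12
```

View pics/lift.png

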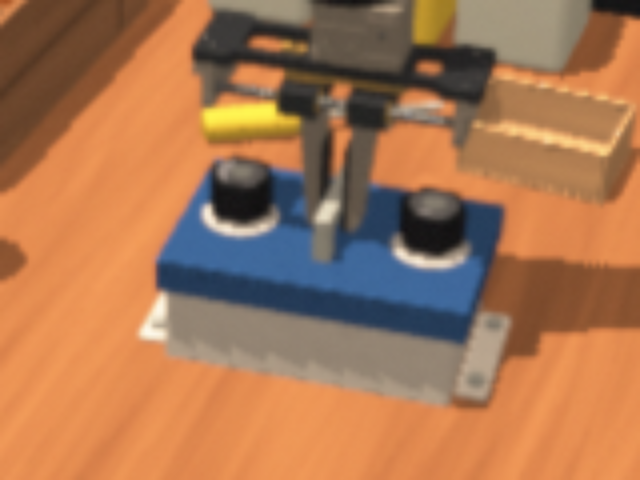

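The picture shows the cover riding up level on the handle. The load is only its weight, so I'll lift it clear and place it.

Run:
```python
from h import *
M=[557,195]; ym=-0.128+np.pi/2
robot.servo_line([*C,190],feed=80); robot.hold(0.2); st("lifted")
robot.servo_line([*M,190],feed=130,rotation=down(ym)); st("over")
robot.servo_line([*M,55],feed=70); robot.hold(.2); st("low")
z=46
while z>28:
    robot.servo_line([*M,z],feed=20); o=st(z)
    if o["contact_force"][2]>-3: break
    z-=2 if z<=42 else 4
im=viewer.read_camera("side"); cv2.imwrite("pics/put.png",cv2.resize(im[200:400,180:420,::-1],None,fx=3,fy=3))
```

```text
lifted t26.32 [ 504.1 -173.4  189.7] F [-0.   0.7 -5.7] T [-0.05 -0.07  0.01] w11.5 gf55 j7 -0.00
over t29.34 [557.1 194.5 190. ] F [-0.2  0.9 -6.4] T [-0.12 -0.07  0.03] w11.4 gf55 j7 -0.88
low t31.62 [557.1 195.   55.2] F [ 0.   0.1 -6.3] T [-0.06 -0.07  0.06] w11.5 gf55 j7 -1.00
46 t32.22 [556.9 195.1  45.9] F [-0.8  0.3 -6.5] T [-0.06 -0.1   0.01] w11.5 gf55 j7 -1.01
42 t32.57 [556.9 195.   41.8] F [ 0.2  0.8 -6.5] T [-0.02 -0.02 -0.03] w11.5 gf55 j7 -1.01
40 t32.82 [556.9 195.   39.9] F [-0.6  0.1 -5.4] T [-0.07 -0.06  0.05] w11.7 gf55 j7 -1.01
38 t33.07 [556.9 194.9  37.8] F [ 1.1 -0.4 -6.5] T [-0.06 -0.12 -0.04] w11.4 gf55 j7 -1.02
36 t33.32 [557.  195.   35.9] F [-0.1  0.  -6.9] T [-0.02 -0.09  0.03] w11.4 gf55 j7 -1.02
34 t33.57 [557.  195.   35.9] F [-5.2 -2.6  9.5] T [-0.71  1.03 -0.01] w11.7 gf55 j7 -1.02
```

View pics/put.png

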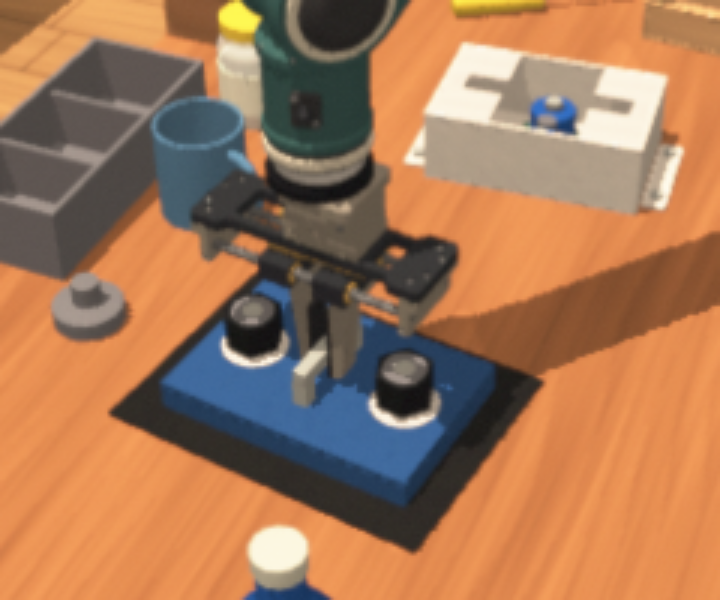

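The cover rests on the mat, centred and aligned. I'll release it, retreat and check.

Run:
```python
from h import *
M=[557,195]
robot.servo_line([*M,35.5],feed=20); grip(0.39,15); st("rel")
robot.servo_line([*M,200],feed=120); robot.hold(.3); st("up")
for c in("side","top"):
    im=viewer.read_camera(c)
    if c=="side": cv2.imwrite("pics/end.png",im[:,:,::-1])
    for n in("cover","mat"):
        for d in viewer.pinpoint(n,c)[:1]: print(c,n,round(d["confidence"],2),world(c,d["at"]).round())
```

```text
rel t34.40 [557.1 195.1  35.5] F [-0.8 -1.  -0.1] T [-0.08 -0.08  0.01] w36.2 gf0 j7 -1.02
up t36.22 [556.9 195.  199.7] F [ 0.   0.5 -0.1] T [-0.07 -0.11 -0.02] w35.8 gf0 j7 -0.88
side cover 0.65 [556. 203.   6.]
top cover 0.59 [ 418. -462.    1.]
top mat 0.7 [447. 491.  -3.]
```

View pics/end.png

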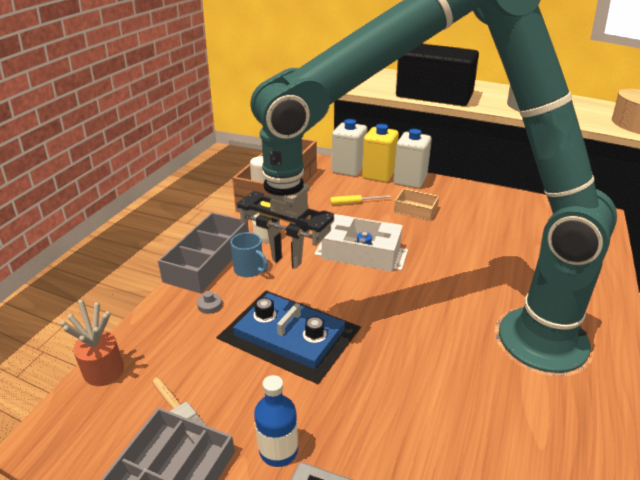

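The cover stands flat, centred on the mat at about (290, 330). The gripper is clear and everything else is where it was.

```bash
python3 -c "
from h import *
print(robot.job_done())"
```

```text
the job is handed in; nothing more can be done
None
```

I turned both thumbscrews to their stops, lifted the cover off and set it flat in the middle of the mat, lengthwise along it; nothing else looks moved in the final picture, and I handed the job in at about 36 s (no verdict was shown).

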